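Extractor on, then open the safety-capped degreaser jug

TASK

In the motorcycle shop's stockroom, first throw the extractor's toggle switch over from off (red mark) to on (green mark). Then open the blue degreaser jug: press its red push-and-turn safety cap down, twist it anticlockwise until it comes free, and finish holding the cap in the gripper, level and still, about 10 cm straight above the jug's mouth; do not put it down or let go. Leave the spray can, the sprocket and the carton where they are.

Things in the scene. Friction and masses are not known exactly. Their poses are not given: they have to be found in the camera images.
- isolator: Extractor switch: grey box fixed to the bench, 90 (x) x 120 (y) x 60 mm high, yellow top with a red mark (off) at its -x end and a green mark (on) at its +x end. Origin: centre of its underside, z up. The toggle handle stands on the middle of the top; its hinge lies along the box's y, 64 mm above the origin. Two black cheeks 15 to 25 mm either side of it in y rise 10 mm above the top.
- toggle (a joint): Toggle handle angle: 0 = off (leaning 0.6 rad towards the box's -x side), 1.2 = on (leaning 0.6 rad towards +x). The heavy handle (250 g) works over centre: it rests firmly at either end and drops over by itself once pushed past the middle (0.6); 1 to 2 N at the tip towards the box's +x moves it.
- toggle_tip (a point): Top end of the toggle handle, 70 mm from its hinge. The upper 30 mm is a black cylindrical grip 20 mm thick, below it a steel rod 12 mm thick. It can be pushed over with closed fingers against its upper half, keeping the rest of the gripper above the handle (it rises to 134 mm above the bench half-way).
- jug: Blue degreaser jug with a yellow label, 92 (x) x 122 (y) mm, in a cradle fixed to the bench (it does not move). Origin: centre of the cradle's underside, z up; the neck is on this axis. Jug body ends 108 mm above the origin, a shoulder block 70 x 96 mm at 116 mm, a round collar 56 mm across at 130 mm. A side handle reaches 91 mm out in +y, below 100 mm.
- jug_mouth (a point): Centre of the jug's mouth (top face of the unpressed plug in the neck), 162 mm above the jug's origin; the cap covers it. After 55 to 130 degrees of anticlockwise turn (75 to 90 is best) the cap's lugs are clear and it lifts straight up; it is off the neck after 15 mm. It stops turning at about 135 degrees; clockwise is blocked.
- cap_center (a point): Centre (half-way up) of the red cap: round, ribbed, 60 mm across, 35 mm high, about 60 g, flat closed top with a white stripe along its own +x; z is its axis, up. Seated, the centre is 156.5 mm above the jug's origin. Grip it firmly round its upper half from above, in any direction. Two lugs inside it sit under two on the neck; unpressed, teeth let it turn only a few degrees.
- plug (a joint): How far the sprung plug under the cap is pressed down, m: 0 with the cap at rest or off, 0.009 with the cap fully down. It pushes the cap up with about 6 N at rest, 10 N at 5 mm, 13 N at 9 mm. Pressed over 4 mm (6 to 8 mm is good) the cap can be turned anticlockwise seen from above; keep it pressed for the first 60 degrees of turn.
- spray: Bystander: green spray can, 54 mm across, 150 mm high, loose. Origin at the centre of its underside.
- sprocket: Bystander: steel chain sprocket lying flat, 90 mm across, 6 mm thick, loose. Origin at the centre of its underside.
- carton: Bystander: small cardboard carton, 90 x 65 x 45 mm, loose. Origin at the centre of its underside.
Not all that is in view belongs to the job. Of the things shaped like the part that bears cap_center, the red one is meant.

How it is judged:
On the way, in this order (a step that is already met when the one before it is completed fails the run):
1. the toggle is thrown to on while the cap still sits on the jug (value of joint toggle above 1 rad and z of cap_center in the frame of jug below 0.1625 m), for 0.2 s.
2. the cap is pressed down (value of joint plug above 0.003 m), for 0.1 s.
3. the cap is free and lifted off the neck (z of cap_center in the frame of jug above 0.1865 m), for 0.2 s.
At the end, for the whole second after the job is handed in: The toggle is on (over 1.0 rad) and the gripper holds the cap still (under 30 mm/s), its centre 60 to 170 mm above its seated height, within 50 mm of the mouth's axis, tilted under 0.35 rad, touching nothing of the jug. The bystanders stay within 30 mm (value of joint toggle above 1 rad and z of cap_center in the frame of jug between 0.2165 and 0.3265 m and horizontal distance between cap_center and jug_mouth below 0.05 m and angle between cap_center's own z axis and vertical below 0.35 rad and contact force between the fingers and cap above 1 N and contact force between cap and jug below 0.1 N and linear speed of cap below 0.03 m/s); the arm keeps its last pose, push and grip.
It fails at once if spray is moved more than 30 mm or tipped (distance of spray from where it was at the start of the episode above 0.03 m or angle between spray's own z axis and vertical above 0.4 rad).
It fails at once if sprocket is moved more than 30 mm or tipped (distance of sprocket from where it was at the start of the episode above 0.03 m or angle between sprocket's own z axis and vertical above 0.4 rad).
It fails at once if carton is moved more than 30 mm or tipped (distance of carton from where it was at the start of the episode above 0.03 m or angle between carton's own z axis and vertical above 0.4 rad).
It also fails if it takes over 51 s, if anything falls off the work surface, if the arm or the gripper's body presses on something with over 40 N, if the wrist force passes 120 N, or if a joint passes its speed limit or range.

ROBOT

A 6-joint arm with a two-finger parallel gripper is mounted at the origin on the work surface. World frame = base frame: x ahead of the robot, y to its left, z up, the work surface at z = 0. Lengths are in m, angles in rad, forces in N, time in s.
With the tool pointing down it reaches from about 0.425 to 0.95 m from the base axis. Payload 3.5 kg.
Tool frame: the origin (TCP) lies midway between the tips of the shut fingers; the grasp point (between the pads) lies 19 mm behind it; z points along the fingers, y is the line along which they close (so a half turn about z gives the same grasp; the last joint's range is limited). The gripper opens to 85 mm and grips with 20 to 120 N. Pads are 22 mm wide; open, the fingers measure 114 mm over their backs; the gripper's body (76 mm by 85 mm) begins 54 mm behind the grasp point. The pads swing forward as they close: fully open they stand 13 mm farther back than shut.
Start: joints at [1.129, 0.286, 1.577, -0, 1.279, -0.15], TCP at [0.194, 0.646, 0.231] pointing down, gripper open.
Joint ranges: [-2.77, 2.77], [-0.9, 2.22], [0.21, 2.48], [-1.53, 4.67], [0.24, 2.81], [-2.84, 2.84]. Speed limits (rad/s): [2.79, 2.79, 3.14, 3.14, 3.14, 3.14].

INTERFACE

Orientations are given as a unit quaternion [x, y, z, w].
In Python, from plant import ctrl gives the robot as it stands. The module is installed in compiled form; this text tells all that it offers.
- The arm moves only by the shell command python3 -m inch 'ROWS' [FORCE]. ROWS is JSON, a list of rows, each a list of 5 numbers: the closure, from 0 (fully open) to 1 (shut), then the shift along the tool's x, y, z in m, then the turn about the tool's z in degrees. A call has 1 to 5 rows; each row is the pose to reach, as a shift and turn from the pose commanded when the call began, along the tool's axes at that moment; what a row does not reach only later rows make up. A row lasts 1/12 s, in which the tool goes at most 41.7 mm and 7.16 degrees, less where a joint would pass 70% of its speed; a pose out of reach is approached as far as the arm can. A call with a gripper value outside its range is refused whole. The fingers move at their own pace and stop on an object; FORCE is the grip in N (left out, the last holds). Time passes only in rows, so rows that repeat a pose let the fingers close. It gives the time, the measured TCP pose, the force, the opening and the grip force at its end, in the units of the state.
- ctrl.get_state(): the state, without advancing time (a new reading comes with each control period).
- ctrl.read_camera(name): name is "scene" or "top" or "wrist"; returns a dict with "pixels" (480x640x3 uint8, red, green, blue), "depth" (480x640 float32, m along the optical axis (not along the pixel's ray), 0 where there is no reading), "fx", "fy", "cx", "cy" (pixels), "D" ([k1, k2, p1, p2, k3] as OpenCV has them; the pictures are not rectified), "xyz" and "rotation" of the camera in the world; the wrist camera has in their place "mount" (4x4, takes a point from camera to tool coordinates, whose origin is the TCP and whose axes are the flange's). Camera axes: x right, y down, z forward; pixel columns grow to the right and rows downward; lengths in m; the calibration is good to about 2 mm. A picture is of the moment at which its call begins: read the wrist's pose just before it.
- ctrl.sign_off(): hands the job in; it is judged then, once.
Trained networks look in a picture, given as the dict that the camera call returned (one of the last four; its "shot" number tells which), for a name from the list of things; names that differ only in an ending like _2 or _b are one class to them, and where a whole thing is asked for, a point or a joint stands for the part that bears it (a point fixed in the world has none). Each returns a list of dicts, best first, with "score" (0 to 1); they miss things now and then, are a little off and sometimes report something else, mostly with a low value. They report only what shows in the picture. A call takes as long as a camera call. They do not tell look-alikes from the thing itself.
- ctrl.spot_in(query, picture): "at" ([column, row] in pixels, amid what is visible of it).
- ctrl.tip_of(query, picture): "at" ([column, row] in pixels: a listed point, or the origin of a listed thing).
The state is a dict: "time": time; "qpos": joint angles; "dq": joint speeds; "joint_efforts": joint torques, N m; "eef_pos": TCP position; "tcp_rot": TCP orientation; "contact_force": force on the tool from outside, world axes, zero at the start; "wrist_torque": the same for the moment, N m; "opening": opening from 0.0 (shut) to 1.0 (fully open); "finger_force": force on a finger pad.
Only numpy, scipy, OpenCV 4.12 (cv2) and the standard library are available. Lean on these libraries where they do the work, as an engineer would, in place of code of your own. Each camera call takes 0.05 s, during which the arm holds its last target. There are 200 camera calls.

## Working session

There is one attempt and no reset: what is moved stays moved. The work goes in short steps, Python scripts to look and compute and a shell command to move; the robot and the scene stay as the last step left them, time stands still between calls to the robot, and variables do not carry over. Pictures are saved under pics/ and viewed, at most 10 in all, crops included, and the job is handed in when it is done.

```bash
mkdir -p pics; cat > h.py <<'E'
import numpy as np, cv2
from plant import ctrl
from scipy.spatial.transform import Rotation as R
def ray(p,px):
    K=np.array([[p['fx'],0,p['cx']],[0,p['fy'],p['cy']],[0,0,1]]);
    return np.append(cv2.undistortPoints(np.array([[px]],float),K,np.array(p['D'],float)).ravel(),1)
def pose(p,st=None):
    if 'mount' in p:
        M=np.array(p['mount']); r=R.from_quat(st['tcp_rot']).as_matrix()
        return r@M[:3,:3], r@M[:3,3]+np.array(st['eef_pos'])
    r=np.array(p['rotation'],float)
    r=R.from_quat(r).as_matrix() if r.size==4 else r.reshape(3,3)
    return r,np.array(p['xyz'])
def at_z(p,px,z,st=None):
    r,t=pose(p,st); d=r@ray(p,px); return t+d*(z-t[2])/d[2]
def at_d(p,px,st=None):
    r,t=pose(p,st); u,v=int(round(px[0])),int(round(px[1]))
    w=p['depth'][v-2:v+3,u-2:u+3]; w=w[w>0]
    return t+r@(ray(p,px)*np.median(w)) if w.size else None
def save(p,n): cv2.imwrite('pics/'+n,p['pixels'][:,:,::-1])
E
python3 - <<'E'
from h import *
np.set_printoptions(precision=4,suppress=True)
s=ctrl.get_state(); print(s)
for n in ('scene','top'):
    p=ctrl.read_camera(n); save(p,n+'0.png'); print(n,p['xyz'],p['rotation'])
    for q in ('isolator','toggle_tip','jug','cap_center','spray','sprocket','carton'):
        for f in ('spot_in','tip_of'):
            for o in getattr(ctrl,f)(q,p)[:3]:
                print(q,f,np.round(o['at'],1),round(o['score'],2),at_d(p,o['at']))
E
```

```text
{'time': 0.0, 'qpos': array([ 1.129 ,  0.2872,  1.5782,  0.    ,  1.2786, -0.15  ]), 'dq': array([-0.0008,  0.0016, -0.0003,  0.0023, -0.002 , -0.001 ]), 'joint_efforts': array([  0.0005, -40.5966, -29.2635,  -0.0001,   0.0058,   0.    ]), 'eef_pos': array([0.1939, 0.6459, 0.2299]), 'tcp_rot': array([ 0.1454,  0.9894, -0.0011, -0.0004]), 'contact_force': array([ 0.5944, -0.501 ,  0.2527]), 'wrist_torque': array([ 0.0113,  0.0147, -0.0582]), 'finger_force': 0.0, 'opening': 1.0019029416732455}
scene [ 0.9607 -0.5481  1.1095] [ 0.9173  0.2955 -0.0874 -0.2521]
isolator spot_in [240.4 293.7] 0.7 [ 0.5245 -0.2413  0.0655]
isolator tip_of [242.3 299. ] 0.78 [ 0.5327 -0.2463  0.0593]
toggle_tip spot_in [225.8 277.8] 0.52 [ 0.4888 -0.239   0.0919]
toggle_tip tip_of [214.8 269.5] 0.75 [ 0.4735 -0.247   0.1227]
jug spot_in [364.2 186.3] 0.79 [0.5906 0.1096 0.0956]
jug tip_of [362.9 190.7] 0.56 [0.5888 0.1088 0.0787]
jug tip_of [192.7 382.6] 0.18 [ 0.5619 -0.4308  0.0431]
cap_center spot_in [327.5 239.7] 0.95 [ 0.5832 -0.0192  0.0347]
cap_center spot_in [368.5 147.6] 0.8 [0.57   0.1493 0.1731]
c
[... 1153 characters left out ...]
ot_in [222.8 259.1] 0.85 [0.5574 0.1594 0.174 ]
cap_center tip_of [220.2 255.9] 0.97 [0.5649 0.1653 0.1749]
cap_center tip_of [298.7 253.9] 0.77 [ 0.5775 -0.0127  0.0352]
cap_center tip_of [171.4 278.4] 0.69 [0.5165 0.323  0.0348]
spray spot_in [220.9 178.4] 0.73 [0.7548 0.1708 0.1504]
spray spot_in [237.  265.7] 0.48 [0.5443 0.1361 0.1176]
spray spot_in [386.2 287.2] 0.2 [ 0.4872 -0.2329  0.0955]
spray tip_of [390.4 291.4] 0.58 [ 0.477  -0.2389  0.1195]
sprocket spot_in [310.2 202. ] 0.75 [ 0.7225 -0.0445  0.0054]
sprocket tip_of [308.9 190.6] 0.69 [ 0.7556 -0.0412  0.0002]
carton spot_in [454.7 264.1] 0.57 [ 0.5451 -0.4242  0.046 ]
carton tip_of [452.7 264.4] 0.81 [ 0.5444 -0.4191  0.0455]
```

View pics/scene0.png

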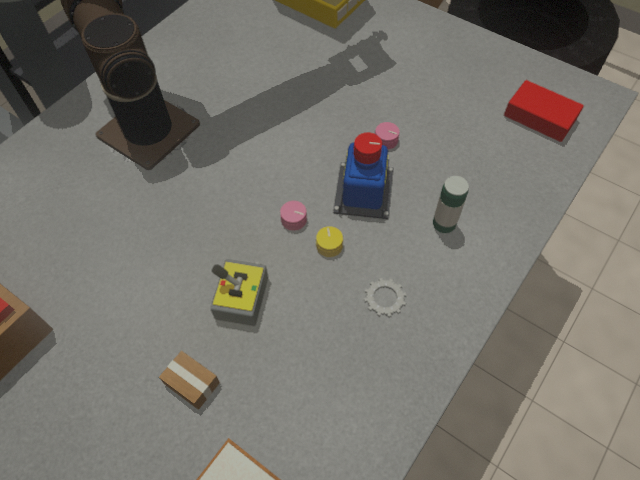

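View pics/top0.png

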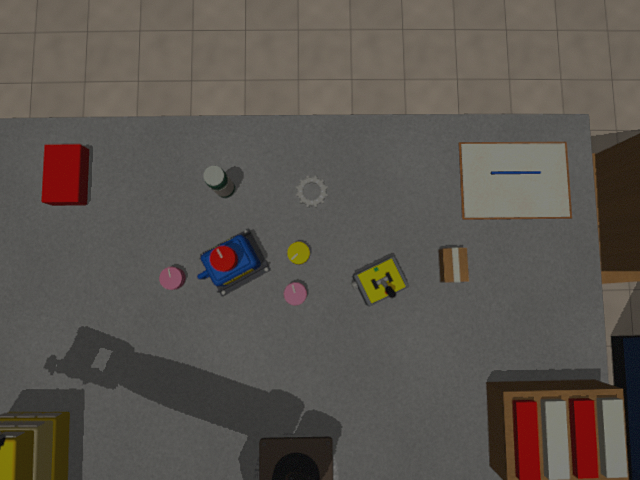

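Candidates for the cap: red on the jug (top 222,259), pink (171,278), pink (295,293), yellow (298,253). The red one on the blue jug fits the description. I'll confirm it in a crop and measure colour blobs.

```bash
python3 - <<'E'
from h import *
np.set_printoptions(precision=4,suppress=True)
def blob(p,mask,box):
    m=np.zeros_like(mask);x0,y0,x1,y1=box;m[y0:y1,x0:x1]=mask[y0:y1,x0:x1]
    n,l,st,c=cv2.connectedComponentsWithStats(m.astype(np.uint8)); i=1+np.argmax(st[1:,4]); return l==i,c[i],st[i]
cr=[]
for n,cb,ib in (('top',(195,235,255,285),(345,245,415,310)),('scene',(345,125,395,170),(205,250,275,330))):
    p=ctrl.read_camera(n); P=p['pixels']; h=cv2.cvtColor(P,cv2.COLOR_RGB2HSV).astype(int); H,S,V=h[...,0],h[...,1],h[...,2]
    r,t=pose(p)
    def cloud(m):
        v,u=np.nonzero(m&(p['depth']>0)); return np.array([t+r@(ray(p,(a,b))*p['depth'][b,a]) for a,b in zip(u,v)])
    red=((H<6)|(H>174))&(S>190)&(V>60)
    m,c,s=blob(p,red,cb); X=cloud(m); zt=np.percentile(X[:,2],90); T=X[X[:,2]>zt-.004]
    print(n,'cap',c,s,'ztop',zt,'center',(T.min(0)+T.max(0))/2,T.mean(0),np.ptp(T,axis=0), 'atz',at_z(p,c,.174))
    for nm,mm in (('red',red),('green',(H>45)&(H<85)&(S>120)&(V>60)),('yellow',(H>22)&(H<35)&(S>150)&(V>80))):
        try:
            m,c,s=blob(p,mm,ib); print(nm,c,s[4],at_z(p,c,.0605),at_d(p,c))
            if nm=='yellow':
                v,u=np.nonzero(m); W=np.array([at_z(p,(a,b),.06)[:2] for a,b in zip(u,v)],np.float32); print(cv2.minAreaRect(W))
        except Exception as e: print(nm,e)
    X=cloud((H>105)&(H<130)&(S>150)&(V>40)&(np.abs(np.arange(640)[None]-cb[0]-25)<60)&(np.abs(np.arange(480)[:,None]-260 if n=='top' else np.arange(480)[:,None]-180)<50))
    T=X[abs(X[:,2]-.108)<.004]; print('jug body top',T.mean(0),cv2.minAreaRect(T[:,:2].astype(np.float32)),len(T))
    for b in (cb,ib): cr.append(cv2.resize(P[b[1]:b[3],b[0]:b[2],::-1],(390,290),interpolation=cv2.INTER_CUBIC))
cv2.imwrite('pics/crop.png',np.vstack([np.hstack(cr[:2]),np.hstack(cr[2:])]))
E
```

```text
top cap [223.1333 258.6604] [210 246  27  25 480] ztop 0.17646357241984406 center [0.5601 0.1601 0.1763] [0.5587 0.1592 0.1747] [0.0561 0.0584 0.0077] atz [0.5585 0.1586 0.174 ]
red [386. 292.] 1 [ 0.4746 -0.2379  0.0605] [ 0.4754 -0.2313  0.1001]
green [375.5455 268.6364] 11 [ 0.5352 -0.2123  0.0605] [ 0.5351 -0.2122  0.0613]
yellow [380.6426 279.9473] 968 [ 0.5058 -0.2248  0.0605] [ 0.5057 -0.2233  0.0702]
((0.5043033957481384, -0.2261805385351181), (0.08220791816711426, 0.09901387989521027), 24.89238166809082)
jug body top [0.5564 0.1529 0.1073] ((0.5593225955963135, 0.160368412733078), (0.08732673525810242, 0.11719110608100891), 27.62980842590332) 425
scene cap [367.0511 142.6058] [355 134  26  19 274] ztop 0.17508082874761843 center [0.5621 0.1596 0.1743] [0.5598 0.1581 0.1732] [0.0542 0.0509 0.0065] atz [0.5602 0.1584 0.174 ]
red attempt to get argmax of an empty sequence
green [253.8571 288.2857] 7 [ 0.537  -0.2143  0.0605] [ 0.5367 -0.2141  0.0597]
yellow [239.0948 288.3048] 1181 [ 0.5123 -0.232   0.0605] [ 0.5147 -0.2337  0.0661]
((0.5066030621528625, -0.2288106232881546), (0.08048532903194427, 0.09708405286073685), 25.26726531982422)
jug body top [0.5725 0.1392 0.1074] ((0.5631653666496277, 0.15696704387664795), (0.08508346974849701, 0.11210428923368454), 28.378995895385742) 336
```

View pics/crop.png

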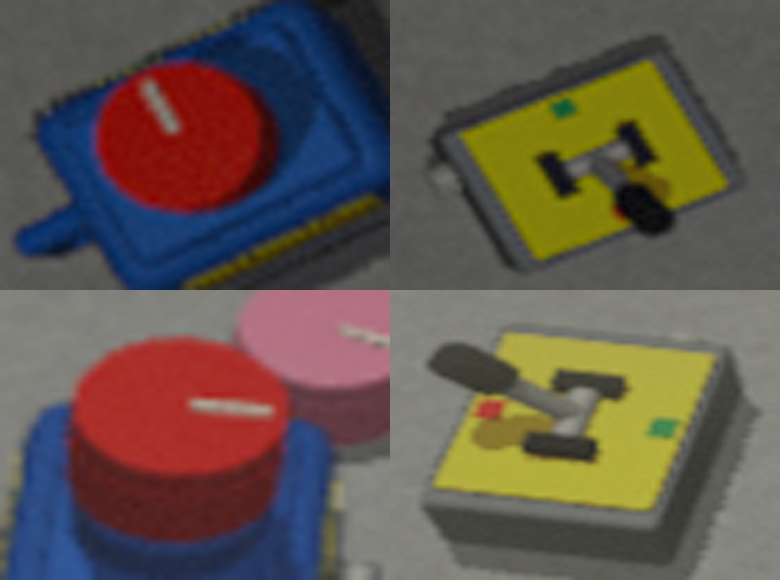

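The crop confirms it: the red ribbed cap with the white stripe sits on the blue jug at (0.560, 0.159), top at 0.174. The switch is at (0.5055, -0.2275), yaw about 25°, with the lever leaning to the red side. I'll go round by x = 0.5 to the switch, closing the fingers on the way.

```bash
python3 -m inch '[[0.5,-0.033,-0.022,-0.005,0],[1,-0.066,-0.044,-0.01,0],[1,-0.1,-0.066,-0.015,0],[1,-0.133,-0.088,-0.02,0],[1,-0.133,-0.088,-0.02,0]]'
python3 -m inch '[[1,-0.033,-0.022,0,0],[1,-0.066,-0.044,0,0],[1,-0.1,-0.066,0,0],[1,-0.133,-0.088,0,0],[1,-0.133,-0.088,0,0]]'
python3 -m inch '[[1,-0.033,-0.022,0,0],[1,-0.066,-0.044,0,0],[1,-0.1,-0.066,0,0],[1,-0.133,-0.088,0,0],[1,-0.133,-0.088,0,0]]'
python3 -m inch '[[1,-0.01,-0.036,0,0],[1,-0.02,-0.072,0,0],[1,-0.03,-0.108,0,0],[1,-0.04,-0.144,0,0],[1,-0.047,-0.158,0,0]]'
python3 -m inch '[[1,-0.01,-0.036,0,0],[1,-0.02,-0.072,0,0],[1,-0.03,-0.108,0,0],[1,-0.04,-0.144,0,0],[1,-0.047,-0.158,0,0]]'
python3 -c "
from h import *
s=ctrl.get_state();print(s['eef_pos'],s['tcp_rot'],s['qpos'],s['opening'])"
```

```text
time: 2.02
eef_pos: [0.3005, 0.5203, 0.2528]
tcp_rot: [0.148, 0.989, 0.0, 0.002]
contact_force: [0.0, 0.5, -0.7]
opening: 0.3
finger_force: 0.0
time: 2.43
eef_pos: [0.4021, 0.3972, 0.2515]
tcp_rot: [0.148, 0.989, -0.001, 0.001]
contact_force: [-1.2, -0.1, -0.4]
opening: -0.002
finger_force: 0.0
time: 2.85
eef_pos: [0.504, 0.2746, 0.2515]
tcp_rot: [0.148, 0.989, -0.001, 0.001]
contact_force: [-0.2, 0.0, 0.1]
opening: 0.0
finger_force: 0.0
time: 3.27
eef_pos: [0.4993, 0.1116, 0.2514]
tcp_rot: [0.146, 0.989, -0.001, 0.0]
contact_force: [0.4, -0.3, 0.9]
opening: 0.001
finger_force: 0.0
time: 3.68
eef_pos: [0.4991, -0.0536, 0.2516]
tcp_rot: [0.147, 0.989, -0.001, 0.0]
contact_force: [0.9, 0.1, 0.7]
opening: 0.002
finger_force: 0.0
[ 0.49913488 -0.05356457  0.25158944] [ 1.46684048e-01  9.89183165e-01 -6.22987167e-04  2.59430012e-04] [-3.08698828e-01 -1.18682946e-01  1.97183666e+00 -1.19385255e-03
  1.28772669e+00 -1.58473160e+00] 0.001987373586943488
```

```bash
python3 -m inch '[[1,0.001,-0.036,0,7],[1,0.002,-0.072,0,14],[1,0.003,-0.108,0,21],[1,0.004,-0.144,0,28],[1,0.004,-0.144,0,35]]'
python3 -c "
from h import *
s=ctrl.get_state();r=R.from_quat(s['tcp_rot']).as_matrix();
d=np.array([.4285,-.2635,.18])-s['eef_pos'];print(s['eef_pos'],s['qpos'],r.T@d,np.degrees(np.arctan2(r[1,1],r[0,1])))"
```

```text
time: 4.1
eef_pos: [0.453, -0.1917, 0.2516]
tcp_rot: [0.441, 0.897, -0.001, 0.0]
contact_force: [0.7, -0.7, 0.4]
opening: -0.001
finger_force: 0.0
[ 0.45302027 -0.19170815  0.25160032] [-0.60582528 -0.1433676   1.99387758 -0.00217991  1.28989595 -1.26206767] [-0.04175431 -0.06313855  0.07177757] 37.63439021520996
```

```bash
python3 -m inch '[[1,-0.014,-0.021,0.024,6],[1,-0.028,-0.042,0.048,12.5],[1,-0.042,-0.063,0.072,12.5],[1,-0.042,-0.063,0.072,12.5],[1,-0.042,-0.063,0.072,12.5]]'
python3 - <<'E'
from h import *
p=ctrl.read_camera('top')
cr=p['pixels'][220:320,340:470,::-1]
q=ctrl.read_camera('scene'); c2=q['pixels'][210:340,180:310,::-1]
cv2.imwrite('pics/a.png',np.hstack([cv2.resize(cr,(400,308)),cv2.resize(c2,(400,308))]))
s=ctrl.get_state();r=R.from_quat(s['tcp_rot']).as_matrix();print(s['eef_pos'],np.degrees(np.arctan2(r[1,1],r[0,1])),r.T@(np.array([.4285,-.2635,.1])-s['eef_pos']))
E
```

```text
time: 4.52
eef_pos: [0.43, -0.2591, 0.1777]
tcp_rot: [0.532, 0.847, 0.001, -0.002]
contact_force: [-0.1, 0.8, 0.0]
opening: 0.0
finger_force: 0.0
[ 0.43158047 -0.25916989  0.18021527] 25.80966408156994 [-0.00248558 -0.00473283  0.08021316]
```

View pics/a.png

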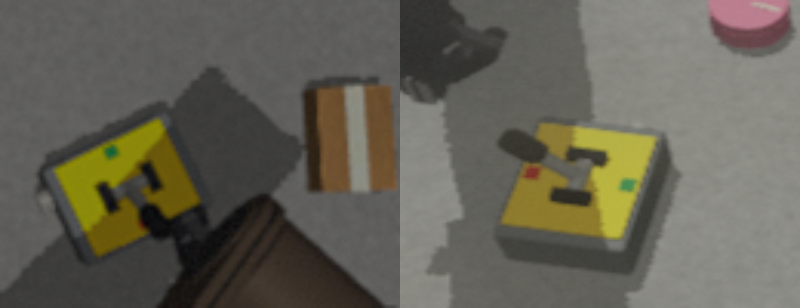

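The lever is still at off, and the fingers stand behind its grip on the red side (left crop about 190,240). Next I descend and push along tool +y.

```bash
python3 -m inch '[[1,-0.002,-0.004,0.03,0],[1,-0.002,-0.004,0.06,0],[1,-0.002,-0.004,0.08,0],[1,-0.002,-0.004,0.08,0]]'
python3 -m inch '[[1,0,0.012,0,0],[1,0,0.024,0,0],[1,0,0.034,0,0],[1,0,0.042,0,0],[1,0,0.05,0,0]]'
python3 -m inch '[[1,0,0.008,0,0],[1,0,0.016,0,0],[1,0,0.024,0,0],[1,0,0.032,0,0],[1,0,0.038,0,0]]'
python3 - <<'E'
from h import *
q=ctrl.read_camera('scene'); 
cv2.imwrite('pics/b.png',cv2.resize(q['pixels'][210:340,180:310,::-1],(500,500)))
for o in ctrl.tip_of('toggle_tip',q): print(o['at'],o['score'],at_d(q,o['at']))
E
```

```text
time: 4.95
eef_pos: [0.4268, -0.2603, 0.0963]
tcp_rot: [0.531, 0.847, 0.001, -0.003]
contact_force: [-0.8, -0.1, -0.5]
opening: 0.002
finger_force: 0.0
time: 5.37
eef_pos: [0.4753, -0.2413, 0.101]
tcp_rot: [0.531, 0.847, 0.0, 0.002]
contact_force: [-1.0, -0.5, 0.4]
opening: 0.005
finger_force: 0.5
time: 5.78
eef_pos: [0.508, -0.2243, 0.0991]
tcp_rot: [0.531, 0.847, 0.0, -0.0]
contact_force: [-3.8, -1.4, 0.1]
opening: -0.001
finger_force: 2.1
[253.0, 274.3] 0.52 [ 0.54069913 -0.21095959  0.12101129]
```

View pics/b.png

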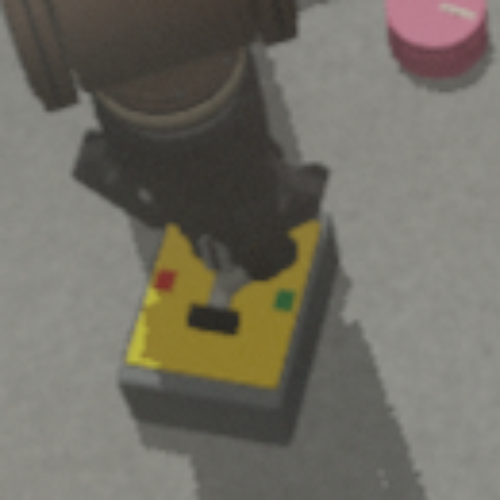

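The switch is on: the tip reads (0.541, -0.211, 0.121), as expected. I'll lift off and travel above the cap, opening the fingers.

```bash
python3 -m inch '[[1,0,-0.02,-0.01,0],[1,0,-0.02,-0.05,0],[1,0,-0.02,-0.09,0],[1,0,-0.02,-0.13,0],[1,0,-0.02,-0.15,0]]'
python3 -m inch '[[0.5,0.03,0.022,0,0],[0,0.06,0.044,0,0],[0,0.09,0.066,0,0],[0,0.12,0.088,0,0],[0,0.15,0.11,0,0]]'
python3 -m inch '[[0,0.03,0.022,0,0],[0,0.06,0.044,0,0],[0,0.09,0.066,0,0],[0,0.12,0.088,0,0],[0,0.12,0.088,0,0]]'
python3 - <<'E'
from h import *
np.set_printoptions(precision=4,suppress=True)
for n in ('wrist','scene'):
    s=ctrl.get_state(); p=ctrl.read_camera(n); save(p,n+'1.png')
    for q in ('cap_center','toggle_tip'):
      for o in ctrl.tip_of(q,p): print(n,q,o['at'],o['score'],at_d(p,o['at'],s),at_z(p,o['at'],.1565,s))
    P=p['pixels'];h=cv2.cvtColor(P,cv2.COLOR_RGB2HSV).astype(int);m=((h[...,0]<6)|(h[...,0]>174))&(h[...,1]>190)&(h[...,2]>50)
    v,u=np.nonzero(m&(p['depth']>0)); k=slice(None,None,max(1,len(u)//3000)); r,t=pose(p,s)
    X=np.array([t+r@(ray(p,(a,b))*p['depth'][b,a]) for a,b in zip(u[k],v[k])]); X=X[(np.hypot(X[:,0]-.56,X[:,1]-.159)<.06)]
    if len(X): zt=np.percentile(X[:,2],90);T=X[abs(X[:,2]-zt)<.004]; print(n,len(T),zt,cv2.minEnclosingCircle(T[:,:2].astype(np.float32)),T.mean(0))
r=R.from_quat(s['tcp_rot']).as_matrix();print(s['eef_pos'],s['qpos'],np.degrees(np.arctan2(r[1,1],r[0,1])),r.T@(np.array([.56,.159,.138])-s['eef_pos']))
E
```

```text
time: 6.3
eef_pos: [0.4908, -0.2347, 0.2553]
tcp_rot: [0.532, 0.847, 0.0, 0.004]
contact_force: [0.7, -0.9, 1.4]
opening: 0.003
finger_force: 0.0
time: 6.72
eef_pos: [0.523, -0.0491, 0.2494]
tcp_rot: [0.532, 0.847, 0.0, 0.0]
contact_force: [0.6, 0.5, 0.8]
opening: 0.706
finger_force: 0.0
time: 7.13
eef_pos: [0.5502, 0.1012, 0.2493]
tcp_rot: [0.529, 0.848, 0.002, -0.001]
contact_force: [-0.7, -0.7, 0.3]
opening: 1.001
finger_force: 0.0
wrist cap_center [291.8, 303.3] 0.87 [ 0.5784 -0.0004  0.0338] [0.5583 0.0552 0.1565]
wrist cap_center [364.2, 160.4] 0.78 [0.5546 0.1636 0.1731] [0.5573 0.1638 0.1565]
wrist cap_center [202.0, 256.9] 0.58 [0.4734 0.0064 0.0344] [0.4894 0.0595 0.1565]
wrist 3610 0.17374080924324625 ((0.5571667551994324, 0.1619376391172409), 0.02952168509364128) [0.5552 0.1618 0.1729]
scene cap_center [294.5, 212.5] 0.87 [ 0.4793 -0.0029  0.0326] [ 0.5347 -0.0656  0.1565]
scene cap_center [387.4, 135.8] 0.79 [0.5289 0.312  0.0332] [0.5784 0.2135 0.1565]
scene cap_center [368.8, 147.0] 0.78 [0.569  0.1521 0.1718] [0.5626 0.1635 0.1565]
scene cap_center [327.3, 242.1] 0.57 [ 0.586  -0.0239  0.0335] [ 0.6289 -0.0838  0.1565]
scene toggle_tip [254.5, 275.4] 0.78 [ 0.5441 -0.2107  0.1196] [ 0.5596 -0.2232  0.1565]
scene 241 0.17513893645858492 ((0.5616810917854309, 0.15815187990665436), 0.02824825420975685) [0.5605 0.1568 0.1733]
[0.5499 0.0958 0.249 ] [-0.0091  0.0157  1.8479 -0.0002  1.2785 -0.4599] 25.833179680569433 [0.0525 0.0366 0.111 ]
```

View pics/wrist1.png

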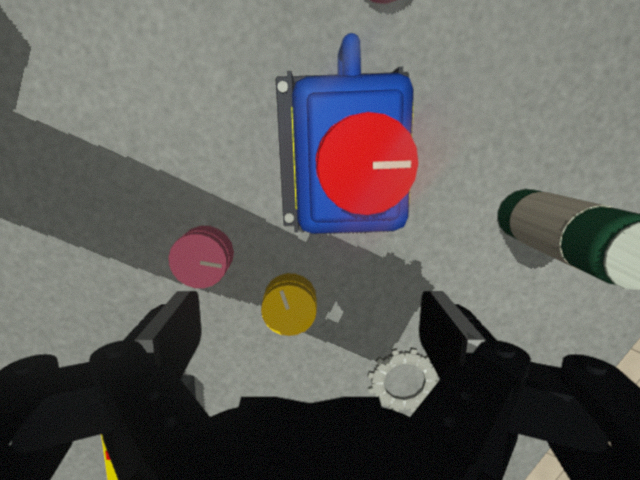

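Wrist view: the red striped cap is on the jug at (367,163), the spray can is clear at right, and the pink and yellow look-alikes are at (200,258) and (289,305). I'll centre over the cap and re-check.

```bash
python3 -m inch '[[0,0.027,0.018,0,0],[0,0.054,0.035,0,0],[0,0.054,0.035,0.02,0],[0,0.054,0.035,0.02,0],[0,0.054,0.035,0.02,0]]'
python3 - <<'E'
from h import *
np.set_printoptions(precision=4,suppress=True)
for n in ('wrist','top'):
    s=ctrl.get_state(); p=ctrl.read_camera(n)
    P=p['pixels'];h=cv2.cvtColor(P,cv2.COLOR_RGB2HSV).astype(int);m=((h[...,0]<6)|(h[...,0]>174))&(h[...,1]>190)&(h[...,2]>40)
    v,u=np.nonzero(m&(p['depth']>0)); k=slice(None,None,max(1,len(u)//4000)); r,t=pose(p,s)
    X=np.array([t+r@(ray(p,(a,b))*p['depth'][b,a]) for a,b in zip(u[k],v[k])]); X=X[(np.hypot(X[:,0]-.56,X[:,1]-.159)<.06)]
    if len(X): zt=np.percentile(X[:,2],90);T=X[abs(X[:,2]-zt)<.004]; print(n,len(T),zt,cv2.minEnclosingCircle(T[:,:2].astype(np.float32)))
    r=R.from_quat(s['tcp_rot']).as_matrix();print(s['eef_pos'],s['qpos'],s['contact_force'])
    if len(X):
        c=cv2.minEnclosingCircle(T[:,:2].astype(np.float32))[0]; print(r.T@(np.array([c[0],c[1],.138])-s['eef_pos']))
    if n=='wrist': save(p,'wrist2.png')
E
```

```text
time: 7.85
eef_pos: [0.5573, 0.1584, 0.228]
tcp_rot: [0.532, 0.847, -0.001, -0.001]
contact_force: [-0.1, -0.0, -0.4]
opening: 1.004
finger_force: 0.0
wrist 3834 0.17371112318438947 ((0.5575435757637024, 0.16253989934921265), 0.02965063787996769)
[0.5573 0.1584 0.228 ] [ 0.102   0.0821  1.8179 -0.0003  1.2451 -0.3466] [-0.1137 -0.035  -0.3598]
[0.0036 0.0023 0.0899]
top 142 0.17702400707270663 ((0.5587915182113647, 0.15296277403831482), 0.027157550677657127)
[0.558  0.1583 0.229 ] [ 0.1016  0.0813  1.8167 -0.0003  1.2449 -0.3466] [ 0.4138 -0.3043 -0.0332]
[-0.0052 -0.0014  0.091 ]
```

View pics/wrist2.png

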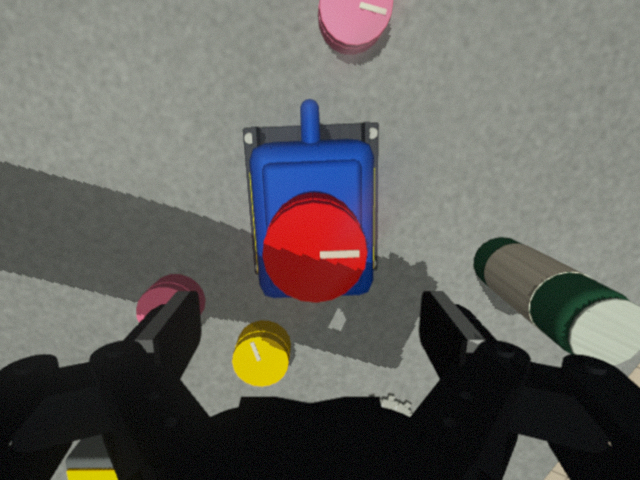

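The cap (315,250) lies midway between the pads and the spray is clear. Descending and gripping.

```bash
python3 -m inch '[[0,0.002,0.001,0.03,0],[0,0.002,0.001,0.055,0],[0,0.002,0.001,0.075,0],[0,0.002,0.001,0.09,0],[0,0.002,0.001,0.09,0]]'
python3 -m inch '[[0.5,0,0,0,0],[1,0,0,0,0],[1,0,0,0,0],[1,0,0,0,0],[1,0,0,0,0]]' 70
python3 -m inch '[[1,0,0,0,0],[1,0,0,0,0],[1,0,0,0,0]]'
```

```text
time: 8.37
eef_pos: [0.5562, 0.1604, 0.1362]
tcp_rot: [0.532, 0.847, -0.002, -0.002]
contact_force: [-0.7, 0.6, -1.0]
opening: 1.002
finger_force: 0.0
time: 8.78
eef_pos: [0.5594, 0.1614, 0.1417]
tcp_rot: [0.531, 0.847, 0.001, 0.002]
contact_force: [-1.3, -1.8, 5.1]
opening: 0.685
finger_force: 74.6
time: 9.03
eef_pos: [0.5595, 0.1614, 0.1413]
tcp_rot: [0.531, 0.847, 0.001, 0.002]
contact_force: [-0.5, -2.9, 5.9]
opening: 0.685
finger_force: 74.6
```

```bash
python3 -m inch '[[1,0,0,0.003,0],[1,0,0,0.006,0],[1,0,0,0.008,0],[1,0,0,0.008,0],[1,0,0,0.008,0]]'
```

```text
time: 9.45
eef_pos: [0.5596, 0.1614, 0.1346]
tcp_rot: [0.531, 0.847, 0.001, 0.002]
contact_force: [-4.1, -2.7, 10.2]
opening: 0.685
finger_force: 75.4
```

```bash
python3 -m inch '[[1,0,0,0.0015,0],[1,0,0,0.0015,-4],[1,0,0,0.0015,-9],[1,0,0,0.0015,-14],[1,0,0,0.0015,-20]]'
python3 -m inch '[[1,0,0,0,-5],[1,0,0,0,-10],[1,0,0,0,-15],[1,0,0,0,-20],[1,0,0,0,-20]]'
python3 -c "
from h import *
s=ctrl.get_state();r=R.from_quat(s['tcp_rot']).as_matrix();print(s['eef_pos'],s['contact_force'],s['wrist_torque'],np.degrees(np.arctan2(r[1,1],r[0,1])))
p=ctrl.read_camera('scene');cv2.imwrite('pics/c.png',cv2.resize(p['pixels'][80:220,290:470,::-1],(720,560)))"
```

```text
time: 9.87
eef_pos: [0.5606, 0.1625, 0.134]
tcp_rot: [0.374, 0.927, 0.002, 0.003]
contact_force: [-1.9, 1.1, 11.4]
opening: 0.684
finger_force: 75.5
time: 10.28
eef_pos: [0.5605, 0.1626, 0.134]
tcp_rot: [0.208, 0.978, 0.002, 0.003]
contact_force: [-1.7, 0.6, 11.3]
opening: 0.688
finger_force: 75.5
[0.56049708 0.16263754 0.13395989] [-1.72018687  0.55157578 11.34029245] [0.00786333 0.4086409  0.05223723] 65.95695782717794
```

The wrist torque is near zero, so the cap turns with the gripper. Continuing to about 82°.

```bash
python3 -m inch '[[1,0,0,0,-5],[1,0,0,0,-10],[1,0,0,0,-15],[1,0,0,0,-20],[1,0,0,0,-25]]'
python3 -m inch '[[1,0,0,0,-5],[1,0,0,0,-10],[1,0,0,0,-15],[1,0,0,0,-17],[1,0,0,0,-17]]'
python3 -m inch '[[1,0,0,-0.004,0],[1,0,0,-0.008,0],[1,0,0,-0.012,0],[1,0,0,-0.016,0],[1,0,0,-0.016,0]]'
```

```text
time: 10.75
eef_pos: [0.5603, 0.1627, 0.1339]
tcp_rot: [-0.009, 1.0, 0.001, 0.003]
contact_force: [-2.5, 0.8, 11.5]
opening: 0.684
finger_force: 75.5
time: 11.17
eef_pos: [0.5605, 0.1626, 0.1339]
tcp_rot: [-0.155, 0.988, 0.0, 0.003]
contact_force: [-2.5, 0.0, 10.9]
opening: 0.688
finger_force: 75.5
time: 11.58
eef_pos: [0.5583, 0.1619, 0.1463]
tcp_rot: [-0.155, 0.988, 0.0, 0.0]
contact_force: [0.9, -0.1, -0.9]
opening: 0.683
finger_force: 74.9
```

```bash
python3 -m inch '[[1,0,0,-0.01,0],[1,0,0,-0.02,0],[1,0,0,-0.035,0],[1,0,0,-0.055,0],[1,0,0,-0.075,0]]'
python3 -m inch '[[1,0,0,-0.012,0],[1,0,0,-0.02,0],[1,0,0,-0.02,0],[1,0,0,-0.02,0],[1,0,0,-0.02,0]]'
python3 - <<'E'
from h import *
np.set_printoptions(precision=4,suppress=True)
p=ctrl.read_camera('scene');s=ctrl.get_state();print(s['eef_pos'],s['tcp_rot'],s['finger_force'],s['contact_force'],s['dq'])
cv2.imwrite('pics/d.png',p['pixels'][60:420,150:630,::-1])
for q in ('cap_center','toggle_tip','spray','sprocket','carton'):
    for o in ctrl.tip_of(q,p)[:4]: print(q,o['at'],o['score'],at_d(p,o['at']))
E
```

```text
time: 12.0
eef_pos: [0.5578, 0.1617, 0.2216]
tcp_rot: [-0.154, 0.988, 0.0, -0.001]
contact_force: [-0.3, -0.2, 0.0]
opening: 0.686
finger_force: 74.9
time: 12.42
eef_pos: [0.5574, 0.1617, 0.2393]
tcp_rot: [-0.155, 0.988, 0.0, -0.001]
contact_force: [-0.1, 1.0, -1.1]
opening: 0.683
finger_force: 74.9
[0.5574 0.1616 0.2391] [-0.1545  0.988   0.0001 -0.0015] 74.93152186651544 [-0.4999 -0.5073 -1.2279] [ 0.0018  0.0026 -0.0012 -0.0004  0.0032 -0.0007]
cap_center [291.0, 213.4] 0.64 [ 0.4745 -0.0097  0.033 ]
cap_center [323.5, 239.6] 0.6 [ 0.5757 -0.0239  0.0342]
cap_center [386.5, 136.2] 0.6 [0.5273 0.3105 0.0321]
cap_center [371.8, 116.3] 0.54 [0.5822 0.1289 0.2926]
toggle_tip [253.9, 277.1] 0.6 [ 0.5453 -0.2141  0.1192]
spray [445.1, 227.1] 0.93 [0.7755 0.1663 0.0243]
sprocket [387.3, 299.1] 0.73 [ 0.7611 -0.0481 -0.0014]
carton [189.9, 381.2] 0.71 [ 0.556  -0.432   0.0439]
```

View pics/d.png

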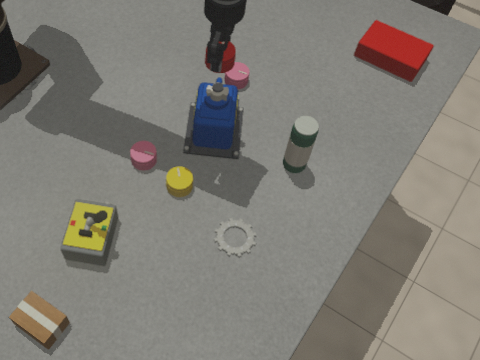

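The red cap is level in the gripper at (220,55), clear above the bare neck at (217,92). The toggle leans to green and the bystanders have not moved.

```bash
python3 -c "
from plant import ctrl
print(ctrl.sign_off())"
```

```text
the job is handed in; nothing more can be done
None
```

I threw the extractor switch to on, then pressed, twisted and lifted off the red cap; the gripper holds it still about 10 cm above the jug's mouth, the bystanders are unmoved, and the job is handed in (no verdict was returned).

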